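# Lay out the parts of one water filter

### The job

Lay out the parts of one filter for assembly: pick out the four filter parts from the things on the bench in front of the robot and stand each upright, fully down, in its own place: the flat blue collar in the round dish, the short blue cup in the square tray, the cream cartridge in the hole of the wooden block, and the tall blue bottle inside the hoop stand. Leave the tape roll and the O-ring tin where they are, and let go of everything at the end.

Things in the scene. Friction and masses are not known exactly. Their poses are not given: they have to be found in the camera images.
- collar: Flat blue moulded ring (collar), outside diameter 62 to 64 mm, 28 mm high, 14 g, loose, lying flat on the bench; origin at the centre of its underside, z up. Grip it across the outside.
- cup: Short blue moulded cup, diameter 55 mm, 56 mm high, 14 g, loose, standing upright; origin at the centre of its underside, z up. Grip it across the outside.
- cartridge: Cream filter cartridge with one black O-ring round it, 72 mm high, body diameter 41 mm (45 mm over the O-ring), 45 g, loose, standing upright; origin at the centre of its underside, z up. Grip it across the body, in its upper half. A drawer cabinet 237 mm high stands at the back, left of the middle: carry things round in front of it.
- filter_bottle: Tall blue closed bottle, diameter 62 to 63 mm, 175 mm high, 62 g, loose, standing upright; origin at the centre of its underside, z up. Grip it across the body, about 145 mm above its underside, so that the gripper clears its top.
- round_dish: Place for the collar: shallow round grey dish, fixed to the bench, outside diameter 92 mm, inside diameter 84 mm, floor 3 mm above the bench, rim 10 mm above the bench; origin at the centre of its underside, z up.
- square_tray: Place for the cup: shallow square aluminium tray, fixed to the bench, 84 x 84 mm outside, 76 x 76 mm inside, floor 4 mm above the bench, rim 14 mm above the bench; origin at the centre of its underside, z up, x and y along its sides.
- bored_block: Place for the cartridge: square wooden block, fixed to the bench, 84 x 84 x 30 mm, with one round hole of 60 mm diameter in the middle of its top, 22 mm deep (hole floor 8 mm above the bench); origin at the centre of its underside, z up, x and y along its sides.
- hoop_stand: Place for the bottle: round dark steel base, diameter 94 mm, 5 mm thick, fixed to the bench, with a horizontal wire hoop over it on four thin posts; the hoop is 82 mm wide inside and its top is 47.5 mm above the bench. The bottle goes down through the hoop and stands on the base. Origin at the centre of its underside, z up.
- tape_roll: Brown roll of packing tape, diameter 100 mm, 48 mm high, loose, lying flat; not a filter part, to be left alone. Origin at the centre of its underside.
- oring_tin: Open round metal tin of black O-rings, diameter 68 mm, 22 mm high, loose; not a filter part, to be left alone. Origin at the centre of its underside.
Things that resemble listed ones, but are neither listed nor needed, are in the scene too. Leave any orange or pink look-alike of the cartridge alone.

How it is judged:
At the end, for the whole second after the job is handed in: Each part stands upright (within 7 degrees), at rest and released, on the floor of its own place (height within 4 mm), off its centre by at most: collar in round dish 13 mm, cup in square tray 17 mm, cartridge in block 12 mm, bottle in hoop stand 14 mm (horizontal distance between collar and round_dish below 0.013 m and z of collar in the frame of round_dish between -0.001 and 0.007 m and angle between each of collar, cup, cartridge, filter_bottle's own z axis and vertical below 0.12 rad and linear speed of each of collar, cup, cartridge, filter_bottle below 0.02 m/s and horizontal distance between cup and square_tray below 0.017 m and z of cup in the frame of square_tray between 0 and 0.008 m and horizontal distance between cartridge and bored_block below 0.012 m and z of cartridge in the frame of bored_block between 0.004 and 0.012 m and horizontal distance between filter_bottle and hoop_stand below 0.014 m and z of filter_bottle in the frame of hoop_stand between 0.001 and 0.009 m); the robot touches nothing.
It fails at once if the tape roll or the O-ring tin was moved more than 20 mm (distance of any of tape_roll, oring_tin from where it was at the start of the episode above 0.02 m).
It also fails if it takes over 115 s, if anything falls off the work surface, if the arm or the gripper's body presses on something with over 40 N, if the wrist force passes 120 N, or if a joint passes its speed limit or range.

### The arm

A 6-joint arm with a two-finger parallel gripper is mounted at the origin on the work surface; the furniture and walls round the work are solid. World frame = base frame: x ahead of the robot, y to its left, z up, the work surface at z = 0. Lengths are in m, angles in rad, forces in N, time in s.
With the tool pointing down it reaches from about 0.375 to 0.9 m from the base axis. Payload 3.1 kg.
Tool frame: the origin (TCP) lies midway between the tips of the shut fingers; the grasp point (between the pads) lies 19 mm behind it; z points along the fingers, y is the line along which they close (so a half turn about z gives the same grasp; the last joint's range is limited). The gripper opens to 87 mm and grips with 3 to 60 N. Pads are 19 mm wide; open, the fingers measure 117 mm over their backs; the gripper's body (75 mm by 190 mm) begins 51 mm behind the grasp point.
Start: joints at [1.063, 0.527, 1.433, -0, 1.181, -0.178], TCP at [0.202, 0.592, 0.223] pointing down, gripper open.
Joint ranges: [-3.08, 3.08], [-0.75, 2.2], [0.22, 2.44], [-1.43, 4.57], [0, 2.65], [-2.85, 2.85]. Speed limits (rad/s): [2.79, 2.79, 3.14, 3.14, 3.14, 3.14].

### API

Orientations are given as a unit quaternion [x, y, z, w].
In Python, from rig import status, imaging, order gives the robot as it stands.
- The arm moves only by the tool arm_command, never from a script. Its argument "deltas" is one flat list of numbers, 5 for each row, row after row: the opening, from -1 (shut) to 1 (fully open), so that 0 is half open, then the shift along the tool's x, y, z in m, then the turn about the tool's z in rad. In form: [gripper, tx, ty, tz, roll, gripper, tx, ty, tz, roll, ...]. A call has 1 to 12 rows; each row shifts and turns the commanded pose from where the row before left it, along the tool's axes as they then stand; what a row does not reach is not made up. A row lasts 1/8 s, in which the tool goes at most 62.5 mm and 10.7 degrees, less where a joint would pass 70% of its speed; a pose out of reach is approached as far as the arm can. A call with a gripper value outside its range is refused whole. The fingers move at their own pace and stop on an object; "newtons" is the grip in N (left out, the last holds). Time passes only in rows, so rows that do not move let the fingers close. It gives the time, the measured TCP pose, the force, the opening and the grip force at its end, in the units of the state.
- status.get_obs(): the state, without advancing time (a new reading comes with each control period).
- imaging.camera(name): name is "scene" or "side" or "wrist"; returns (picture, depth): 420x560x3 uint8, red, green, blue; 420x560 float32, m along the optical axis (not along the pixel's ray), 0 where there is no reading.
- imaging.camera_params(name): a dict with "intrinsics" (3x3 intrinsics, pixels), "camera_from_world" (4x4, takes a point from world to camera coordinates). Camera axes: x right, y up, looking along -z (the intrinsics and any distortion apply to the point x, -y, -z); pixel columns grow to the right and rows downward; lengths in m; the calibration is good to about 2 mm. A picture is of the moment at which its call begins: read the wrist's pose just before it. camera_params takes no time and is no camera call; for the wrist camera it gives the pose at the moment of the call.
- order.hand_in(): hands the job in; it is judged then, once.
The state is a dict: "time": time; "q": joint angles; "joint_velocities": joint speeds; "joint_torque": joint torques, N m; "position": TCP position; "tool_rot": TCP orientation; "ft_force": force on the tool from outside, world axes, zero at the start; "moment": the same for the moment, N m; "grip_width": finger opening in m; "grip_force": force on a finger pad.
Only numpy, scipy, OpenCV 4.12 (cv2) and the standard library are available. Lean on these libraries where they do the work, as an engineer would, in place of code of your own. Each camera call takes 0.05 s, during which the arm holds its last target. There are 200 camera calls.

## Working session

There is one attempt and no reset: what is moved stays moved. The work goes in short steps, Python scripts to look and compute and a tool call to move; the robot and the scene stay as the last step left them, time stands still between calls to the robot, and variables do not carry over. Pictures are saved under pics/ and viewed, at most 14 in all, crops included, and the job is handed in when it is done.

Besides the shell and the picture viewer there is one more tool, called after "Call:" as a command line: name --argument value ..., lists and objects as JSON in quotes. arm_command: Moves the arm, as the interface text tells. Its arguments: {"type":"object","properties":{"deltas":{"type":"array"},"newtons":{"type":"number"}},"required":["deltas"]}

```bash
ls; mkdir -p pics; cat > h.py <<'E'
import numpy as np, cv2
from rig import status, imaging, order
def grab(n):
    p=imaging.camera_params(n); im,d=imaging.camera(n); return im,d,np.array(p["intrinsics"]),np.array(p["camera_from_world"])
def world(d,K,T):
    v,u=np.mgrid[:d.shape[0],:d.shape[1]]
    c=np.stack([(u-K[0,2])/K[0,0]*d,-(v-K[1,2])/K[1,1]*d,-d,np.ones_like(d)],-1)
    return (c@np.linalg.inv(T).T)[...,:3]
def save(n,im): cv2.imwrite(n,im[...,::-1])
E
python3 - <<'E'
from h import *
for n in("scene","side"):
    im,d,K,T=grab(n); save(f"pics/{n}0.png",im); np.savez(f"{n}0.npz",im=im,d=d,K=K,T=T); print(imaging.camera_params(n).keys(),K,np.linalg.inv(T)[:3])
print(status.get_obs())
E
```

```text
pics
dict_keys(['intrinsics', 'camera_from_world']) [[416.77170031   0.         282.39277518]
 [  0.         416.77170031 205.07846745]
 [  0.           0.           1.        ]] [[ 0.59703625  0.5139643  -0.61594514 -0.25118984]
 [-0.80215184  0.37290245 -0.46636487 -0.51614277]
 [-0.01000745  0.77251826  0.63491369  0.78239   ]]
dict_keys(['intrinsics', 'camera_from_world']) [[497.62180066   0.         277.05339085]
 [  0.         497.62180066 201.41904441]
 [  0.           0.           1.        ]] [[-0.95459832  0.16402239 -0.2486739   0.12548711]
 [-0.29722254 -0.58051728  0.7580623   1.16553531]
 [-0.02002031  0.79755648  0.60291197  0.91713719]]
{'time': 0.1, 'q': array([ 1.06348589e+00,  5.28342850e-01,  1.43379696e+00, -1.46561300e-05,
        1.18138434e+00, -1.78477363e-01]), 'joint_velocities': array([ 0.00014156,  0.0007612 , -0.00057471,  0.00219739,  0.00012229,
        0.00044769]), 'joint_torque': array([-5.12365168e-04, -4.40989316e+01, -1.77151859e+01,  6.35411404e-02,
        5.34311926e-02, -4.30196269e-05]), 'position': array([0.20147046, 0.59093316, 0.22168088]), 'tool_rot': array([ 1.63673938e-01,  9.86514019e-01, -9.11802572e-04, -3.18314458e-04]), 'ft_force': array([ 0.5517539 , -0.28257957, -0.56953921]), 'moment': array([-0.00222929, -0.00687646,  0.0153795 ]), 'grip_force': 0.0, 'grip_width': 0.0869283681448905}
```

View pics/scene0.png

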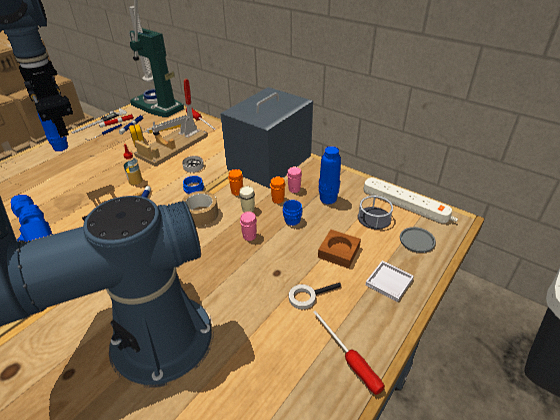

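View pics/side0.png

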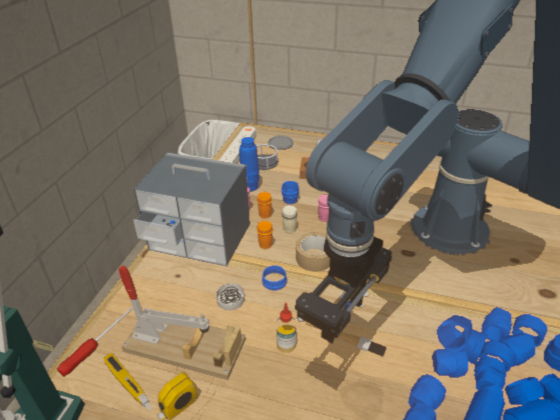

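Scene view: bottle (330,175), cup (292,212), cream cartridge (247,198), collar (193,184), tape roll (201,208), tin (193,163), dish (418,239), hoop (375,210), block (340,247), tray (389,281). Cartridge candidates are the cream one (247,198), orange (236,182) and (278,190), and pink (294,180) and (249,226). Only (247,198) is cream with a black ring.

```bash
cat > m.py <<'E'
from h import *
from scipy.optimize import least_squares
def circ(P,r=None):
    f=(lambda p:np.hypot(P[:,0]-p[0],P[:,1]-p[1])-(p[2] if r is None else r))
    x0=[*np.median(P[:,:2],0),r or .04]
    if r is None: return least_squares(f,x0,loss='soft_l1',f_scale=.002).x
    return least_squares(f,x0[:2],loss='soft_l1',f_scale=.002).x
for n,boxes in (("scene",dict(bottle=(315,140,345,210),cup=(278,195,306,230),cart=(237,183,258,214),collar=(180,174,206,194),tape=(180,190,220,225),tin=(180,153,206,173),dish=(396,222,440,255),hoop=(355,190,396,232),block=(315,226,365,270),tray=(362,258,416,304))),
  ("side",dict(bottle=(236,134,262,194),cup=(278,178,302,206),cart=(279,203,300,236),collar=(258,262,290,292),tape=(292,230,330,272),tin=(213,280,247,310),dish=(264,132,298,152),hoop=(250,142,282,170)))):
    z=np.load(n+"0.npz");im,d,K,T=z["im"],z["d"],z["K"],z["T"];W=world(d,K,T)
    hsv=cv2.cvtColor(im,cv2.COLOR_RGB2HSV)
    cam=np.linalg.inv(T)[:2,3]
    for k,(a,b,c,e) in boxes.items():
        w=W[b:e,a:c].reshape(-1,3);h=hsv[b:e,a:c].reshape(-1,3);ok=d[b:e,a:c].ravel()>0
        if k in("bottle","cup","collar"): ok&=(h[:,0]>105)&(h[:,0]<130)&(h[:,1]>120)
        if k=="cart": ok&=(w[:,2]>.008)&(h[:,1]<130)
        P=w[ok&(w[:,2]>.004)]
        zt=np.percentile(P[:,2],98); out=[k,n,len(P),"ztop",zt.round(4)]
        if k=="dish": P=P[P[:,2]>.001]
        top=P[P[:,2]>zt-.006]
        (cx,cy),r=cv2.minEnclosingCircle(top[:,:2].astype(np.float32)); out+=["enc",np.round([cx,cy,r],4)]
        if k in("bottle","cup","cart","collar"):
            R=dict(bottle=.0312,cup=.0275,cart=.0205,collar=.0315)[k]
            out+=["side",circ(P[P[:,2]<zt-.012] if k!="collar" else P).round(4)]
            q=P[P[:,2]<zt-.008]; out+=["med",np.median(P,0).round(4)]
        if k in("block","tray"): out+=["rect",cv2.minAreaRect(top[:,:2].astype(np.float32))]
        print(*out)
z=np.load("scene0.npz"); c=z["im"][140:310,170:450]; save("pics/crop0.png",cv2.resize(c,None,fx=2.8,fy=2.8,interpolation=cv2.INTER_CUBIC))
E
python3 m.py
```

```text
bottle scene 1023 ztop 0.1748 enc [ 0.6078 -0.0365  0.0204] side [ 0.6081 -0.0362  0.027 ] med [ 0.5889 -0.0471  0.1037]
cup scene 400 ztop 0.0561 enc [ 0.4673 -0.0054  0.027 ] side [ 0.4675 -0.0055  0.0245] med [ 0.461  -0.0081  0.0383]
cart scene 341 ztop 0.0727 enc [0.4044 0.0986 0.0605] side [-215.0493 -201.3353  294.9742] med [0.4209 0.1173 0.0571]
collar scene 235 ztop 0.0288 enc [0.4124 0.3304 0.0323] side [0.4106 0.3317 0.0286] med [0.4106 0.3322 0.0182]
tape scene 1098 ztop 0.3275 enc [ 0.08   -0.0477  0.0267]
tin scene 236 ztop 0.0229 enc [0.4946 0.4202 0.0381]
dish scene 329 ztop 0.012 enc [ 0.5973 -0.3206  0.0486]
hoop scene 800 ztop 0.0483 enc [ 0.6109 -0.1865  0.0475]
block scene 1056 ztop 0.0322 enc [ 0.4384 -0.1761  0.0577] rect ((0.4383091926574707, -0.17484226822853088), (0.08720341324806213, 0.08458627015352249), 9.931279182434082)
tray scene 704 ztop 0.0157 enc [ 0.4231 -0.3235  0.0584] rect ((0.4221383333206177, -0.323207288980484), (0.08623363077640533, 0.08512073010206223), 0.027599753811955452)
bottle side 661 ztop 0.1758 enc [0.5751 0.0471 0.1054] side [ 0.6056 -0.0336  0.0242] med [ 0.5955 -0.0165  0.1178]
cup side 291 ztop 0.0556 enc [ 0.4666 -0.0043  0.0274] side [ 0.467  -0.0056  0.025 ] med [0.467  0.0116 0.0387]
cart side 340 ztop 0.0726 enc [0.4315 0.1288 0.0234] side [0.431  0.1262 0.0203] med [0.427  0.1405 0.0557]
collar side 275 ztop 0.0291 enc [0.4121 0.3337 0.0311] side [0.4107 0.3333 0.0287] med [0.4103 0.3487 0.0165]
tape side 1054 ztop 0.4249 enc [0.2294 0.608  0.0077]
tin side 473 ztop 0.0227 enc [0.4956 0.4202 0.037 ]
dish side 183 ztop 0.0481 enc [ 0.595  -0.2123  0.0326]
hoop side 505 ztop 0.1667 enc [ 0.5905 -0.032   0.0112]
```

View pics/crop0.png

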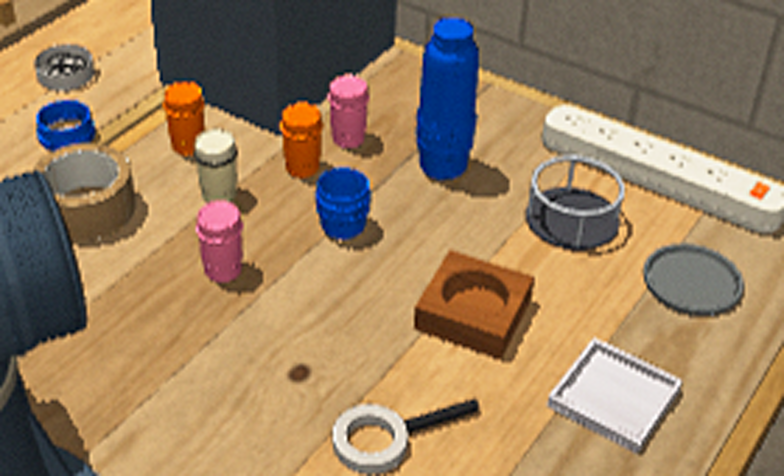

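Crop confirms the cream cartridge with its black ring at crop (217,165). The orange and pink ones are the decoys. Next: obstacle positions, then the first move.

```bash
python3 - <<'E'
from h import *
z=np.load("side0.npz");z2=np.load("scene0.npz")
for z in (z,z2):
    im,d=z["im"],z["d"];W=world(d,z["K"],z["T"]);hsv=cv2.cvtColor(im,cv2.COLOR_RGB2HSV)
    H,S=hsv[...,0],hsv[...,1]; near=(W[...,0]>.3)&(W[...,0]<.75)&(abs(W[...,1])<.5)&(d>0)
    for nm,m in (("orange",(H<12)&(S>200)),("pink",(H>150)&(S>80)),("z>.2",W[...,2]>.2),("tape",(H<30)&(abs(W[...,2]-.047)<.004)),("strip",(W[...,2]>.02)&(W[...,2]<.07)&(W[...,0]>.66)&(S<60))):
        m=(m&near&((W[...,2]>.04)|(nm=="strip"))).astype(np.uint8)
        n,l,s,c=cv2.connectedComponentsWithStats(m)
        for i in range(1,n):
            if s[i,4]>25:
                p=W[l==i]; (a,b),r=cv2.minEnclosingCircle(p[:,:2].astype(np.float32)); print(nm,c[i].round(),np.round([a,b,r,p[:,2].max()],3),"y",p[:,1].min().round(3),p[:,1].max().round(3),"x",p[:,0].min().round(3))
# block hole & dish: floor-level
E
```

```text
pink [323. 203.] [0.347 0.053 0.022 0.076] y 0.033 0.075 x 0.334
z>.2 [197. 179.] [0.646 0.226 0.137 0.238] y 0.134 0.32 x 0.544
tape [270. 154.] [ 0.599 -0.184  0.046  0.05 ] y -0.229 -0.14 x 0.566
tape [265. 205.] [0.516 0.091 0.019 0.051] y 0.083 0.109 x 0.497
tape [289. 220.] [0.428 0.136 0.018 0.051] y 0.129 0.15 x 0.41
tape [265. 236.] [0.474 0.214 0.019 0.05 ] y 0.207 0.232 x 0.456
tape [310. 246.] [0.333 0.222 0.052 0.051] y 0.171 0.273 x 0.301
tape [207. 248.] [0.612 0.298 0.069 0.051] y 0.276 0.321 x 0.545
tape [289. 327.] [0.326 0.499 0.014 0.05 ] y 0.492 0.5 x 0.313
strip [237. 146.] [ 0.716 -0.234  0.129  0.039] y -0.363 -0.106 x 0.694
strip [174. 246.] [0.705 0.317 0.045 0.069] y 0.309 0.349 x 0.66
pink [294. 175.] [0.588 0.074 0.023 0.074] y 0.051 0.094 x 0.565
pink [248. 221.] [0.346 0.05  0.022 0.074] y 0.029 0.071 x 0.325
z>.2 [264. 110.] [0.647 0.226 0.135 0.237] y 0.135 0.32 x 0.543
tape [134. 172.] [0.325 0.497 0.018 0.051] y 0.486 0.5 x 0.308
tape [236. 183.] [0.472 0.204 0.019 0.051] y 0.188 0.217 x 0.455
tape [203. 201.] [0.333 0.222 0.052 0.051] y 0.171 0.274 x 0.301
tape [247. 200.] [0.426 0.124 0.019 0.051] y 0.106 0.14 x 0.411
strip [299. 154.] [0.705 0.139 0.045 0.07 ] y 0.136 0.142 x 0.661
strip [407. 198.] [ 0.719 -0.23   0.132  0.039] y -0.362 -0.099 x 0.696
```

Call:
arm_command --deltas '[1, 0, 0, 0, -0.165, 1, 0, 0, 0, -0.165, 1, -0.035, -0.0435, 0, 0, 1, -0.035, -0.0435, 0, 0, 1, -0.035, -0.0435, 0, 0, 1, -0.035, -0.0435, 0, 0, 1, -0.035, -0.0435, 0, 0, 1, -0.035, -0.0435, 0, 0, 1, 0, 0, 0.04, 0, 1, 0, 0, 0.04, 0, 1, 0, 0, 0, 0, 1, 0, 0, 0, 0]' --newtons 10

```text
time: 1.6
position: [0.4126, 0.3312, 0.1433]
tool_rot: [-0.001, 1.0, 0.0, 0.001]
ft_force: [0.3, -0.5, 0.0]
grip_width: 0.087
grip_force: 0.0
```

Call:
arm_command --deltas '[1, 0, 0, 0.045, 0, 1, 0, 0, 0.045, 0, 1, 0, 0, 0.03, 0, 1, 0, 0, 0.011, 0, 1, 0, 0, 0, 0, -0.2, 0, 0, 0, 0, -0.2, 0, 0, 0, 0, 0.3, 0, 0, 0, 0, -0.5, 0, 0, 0, 0, -0.5, 0, 0, 0, 0, -0.5, 0, 0, 0, 0]'

```text
time: 2.98
position: [0.4125, 0.331, 0.0122]
tool_rot: [-0.001, 1.0, 0.0, 0.0]
ft_force: [-0.9, 0.3, 6.0]
grip_width: 0.0616
grip_force: 10.0
```

Call:
arm_command --deltas '[-0.5, 0, 0, -0.04, 0, -0.5, 0, 0, -0.05, 0, -0.5, 0, 0, -0.04, 0, -0.5, 0, -0.06, 0, 0, -0.5, 0, -0.06, 0, 0, -0.5, 0, -0.06, 0, 0, -0.5, 0, -0.06, 0, 0, -0.5, 0, -0.06, 0, 0, -0.5, 0, -0.06, 0, 0, -0.5, 0, -0.06, 0, 0, -0.5, 0, -0.06, 0, 0, -0.5, 0, -0.06, 0, 0]'

```text
time: 4.47
position: [0.4122, -0.2112, 0.1414]
tool_rot: [-0.0, 1.0, 0.0, -0.0]
ft_force: [1.4, 0.2, -0.3]
grip_width: 0.0616
grip_force: 10.0
```

Call:
arm_command --deltas '[-0.5, -0.046, -0.028, 0, 0, -0.5, -0.046, -0.028, 0, 0, -0.5, -0.046, -0.028, 0, 0, -0.5, -0.046, -0.028, 0, 0, -0.5, 0, 0, 0.04, 0, -0.5, 0, 0, 0, 0, -0.5, 0, 0, 0, 0]'

```text
time: 5.35
position: [0.5963, -0.3205, 0.1017]
tool_rot: [-0.001, 1.0, 0.0, -0.0]
ft_force: [-0.1, -0.2, 1.2]
grip_width: 0.0618
grip_force: 10.0
```

Call:
arm_command --deltas '[-0.5, 0, 0, 0.04, 0, -0.5, 0, 0, 0.03, 0, -0.5, 0, 0, 0.012, 0, -0.5, 0, 0, 0.004, 0, -0.5, 0, 0, 0, 0, 0.6, 0, 0, 0, 0, 0.9, 0, 0, 0, 0, 0.9, 0, 0, 0, 0, 0.9, 0, 0, -0.01, 0, 0.9, 0, 0, -0.04, 0, 0.9, 0, 0, -0.06, 0, 0.9, 0, 0, 0, 0]'

```text
time: 6.85
position: [0.6006, -0.3237, 0.1324]
tool_rot: [-0.001, 1.0, -0.004, 0.005]
ft_force: [-0.3, -0.2, 0.5]
grip_width: 0.0824
grip_force: 0.0
```

```bash
python3 - <<'E'
from h import *
im,d,K,T=grab("wrist"); save("pics/w1.png",im); W=world(d,K,T); hsv=cv2.cvtColor(im,cv2.COLOR_RGB2HSV)
im2,d2,K2,T2=grab("scene"); W2=world(d2,K2,T2); h2=cv2.cvtColor(im2,cv2.COLOR_RGB2HSV)
for W,h,d in((W,hsv,d),(W2,h2,d2)):
    m=(h[...,0]>105)&(h[...,0]<130)&(h[...,1]>120)&(d>0)&(W[...,1]<-.25)&(W[...,0]>.5)&(W[...,2]>.02)
    P=W[m&(W[...,2]<.05)]; print(len(P), P.min(0),P.max(0),cv2.minEnclosingCircle(P[:,:2].astype(np.float32))) if len(P) else print(0)
print(status.get_obs()["position"])
save("pics/s1.png",cv2.resize(im2[140:310,170:450],None,fx=2.8,fy=2.8))
E
```

```text
933 [ 0.56960429 -0.35159211  0.02003573] [ 0.62838097 -0.29325571  0.03304491] ((0.5992162227630615, -0.32199788093566895), 0.029837025329470634)
181 [ 0.56424307 -0.35072882  0.02011506] [ 0.62954253 -0.2918803   0.03397655] ((0.5969366431236267, -0.31965479254722595), 0.03284144029021263)
[ 0.597137   -0.32118373  0.12699005]
```

View pics/w1.png

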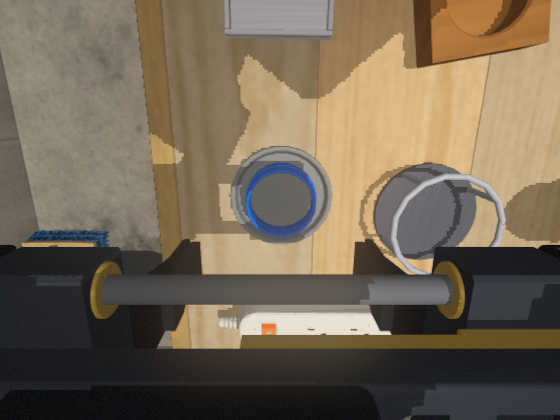

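The wrist view shows the collar (282,200) inside the dish (281,195), seated. Next the cartridge.

Call:
arm_command --deltas '[0.5, 0.0415, 0.03, 0, 0, 0.5, 0.0415, 0.03, 0, 0, 0.5, 0.0415, 0.03, 0, 0, 0.5, 0.0415, 0.03, 0, 0, 0.5, 0, 0.0545, 0, 0, 0.5, 0, 0.0545, 0, 0, 0.5, 0, 0.0545, 0, 0, 0.5, 0, 0.0545, 0, 0, 0.5, 0, 0.0545, 0, 0, 0.5, 0, 0.0545, 0, 0, 0.5, 0, 0, 0, 0, 0.5, 0, 0, 0, 0]'

```text
time: 8.45
position: [0.4294, 0.1256, 0.1247]
tool_rot: [-0.001, 1.0, -0.0, -0.001]
ft_force: [-0.7, 1.1, -0.2]
grip_width: 0.0653
grip_force: 0.0
```

```bash
python3 - <<'E'
from h import *
print(status.get_obs()["position"])
im,d,K,T=grab("wrist"); save("pics/w2.png",im); W=world(d,K,T); hsv=cv2.cvtColor(im,cv2.COLOR_RGB2HSV)
m=(hsv[...,1]<90)&(hsv[...,2]>110)&(d>0)&(W[...,2]>.064)&(W[...,2]<.08)&(np.hypot(W[...,0]-.431,W[...,1]-.127)<.04)
P=W[m];print(len(P),P.min(0),P.max(0),cv2.minEnclosingCircle(P[:,:2].astype(np.float32)))
E
```

```text
[0.42936545 0.12561103 0.12471768]
2485 [0.41384918 0.10704895 0.06402525] [0.45359209 0.14690459 0.073393  ] ((0.43391624093055725, 0.1269279420375824), 0.02041146717965603)
```

View pics/w2.png

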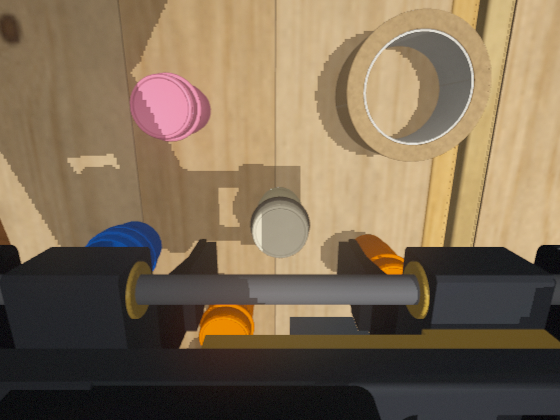

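The cream cartridge top is at (280,229), centred between the fingers and clear of its neighbours.

Call:
arm_command --deltas '[0.5, -0.003, 0.001, 0.03, 0, 0.5, 0, 0, 0.035, 0, 0.5, 0, 0, 0.02, 0, 0.5, 0, 0, 0, 0, 0.1, 0, 0, 0, 0, -0.3, 0, 0, 0, 0, -0.3, 0, 0, 0, 0, -0.3, 0, 0, 0, 0, -0.3, 0, 0, 0, 0]' --newtons 15

```text
time: 9.62
position: [0.4338, 0.1269, 0.0411]
tool_rot: [-0.001, 1.0, -0.0, 0.001]
ft_force: [0.3, 0.2, 6.5]
grip_width: 0.0401
grip_force: 14.9
```

Call:
arm_command --deltas '[-0.3, 0, 0, -0.03, 0, -0.3, 0, 0, -0.05, 0, -0.3, 0, 0, -0.02, 0, -0.3, -0.001, -0.05, 0, 0, -0.3, -0.001, -0.05, 0, 0, -0.3, -0.001, -0.05, 0, 0, -0.3, -0.001, -0.05, 0, 0, -0.3, 0, -0.05, 0, 0, -0.3, 0, -0.052, 0, 0, -0.3, 0, 0, 0, 0, -0.3, 0, 0, 0, 0]'

```text
time: 11.0
position: [0.4368, -0.1744, 0.1402]
tool_rot: [-0.0, 1.0, 0.001, -0.001]
ft_force: [-0.3, -0.1, -0.8]
grip_width: 0.0401
grip_force: 15.0
```

```bash
python3 - <<'E'
from h import *
print(status.get_obs()["position"],status.get_obs()["grip_width"])
im,d,K,T=grab("wrist"); save("pics/w3.png",im); W=world(d,K,T)
m=(d>0)&(abs(W[...,2]-.03)<.004)&(np.hypot(W[...,0]-.438,W[...,1]+.175)<.07)
P=W[m];print(len(P),P.min(0),P.max(0),cv2.minAreaRect(P[:,:2].astype(np.float32)))
m=(d>0)&(W[...,2]>.1)&(W[...,2]<.13)&(np.hypot(W[...,0]-.438,W[...,1]+.175)<.03)
P=W[m];print(len(P),P.min(0),P.max(0))
E
```

```text
[ 0.43682686 -0.17444827  0.14017753] 0.040137542860840834
4035 [ 0.39262783 -0.22308774  0.0260865 ] [ 0.47444898 -0.12844683  0.03243013] ((0.4393901228904724, -0.17547789216041565), (0.08083254843950272, 0.0841526985168457), 9.877086639404297)
549 [ 0.41731581 -0.19311027  0.10088294] [ 0.43192074 -0.15544771  0.12999735]
```

View pics/w3.png

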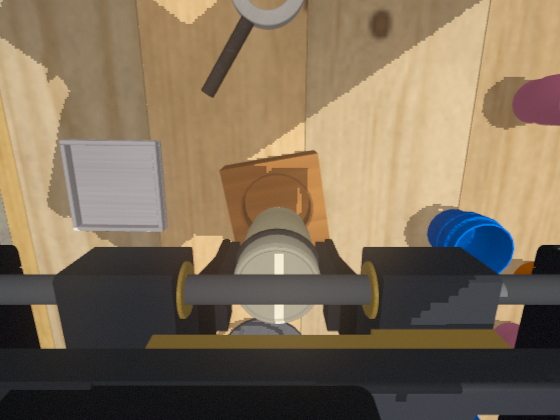

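Cartridge held upright (278,270) above the block's hole (278,200). Lower it in.

Call:
arm_command --deltas '[-0.3, -0.0015, -0.001, 0.03, 0, -0.3, 0, 0, 0.03, 0, -0.3, 0, 0, 0.02, 0, -0.3, 0, 0, 0.01, 0, -0.3, 0, 0, 0.001, 0, -0.3, 0, 0, 0, 0, 0.2, 0, 0, 0, 0, 0.5, 0, 0, 0, 0, 0.5, 0, 0, 0, 0, 0.5, 0, 0, -0.02, 0, 0.5, 0, 0, -0.05, 0, 0.7, 0, 0, -0.03, 0]'

```text
time: 12.55
position: [0.4396, -0.1766, 0.1514]
tool_rot: [-0.001, 1.0, -0.001, 0.001]
ft_force: [0.9, -0.3, -0.0]
grip_width: 0.0697
grip_force: 0.0
```

Call:
arm_command --deltas '[0.8, -0.007, 0.0425, 0, 0, 0.8, -0.007, 0.0425, 0, 0, 0.8, -0.007, 0.0425, 0, 0, 0.8, -0.007, 0.0425, 0, 0, 0.8, 0, 0, 0, 0, 0.8, 0, 0, 0, 0]'

```text
time: 13.3
position: [0.467, -0.0065, 0.1496]
tool_rot: [-0.001, 1.0, -0.0, 0.0]
ft_force: [0.9, 0.4, 0.1]
grip_width: 0.0783
grip_force: 0.0
```

```bash
python3 - <<'E'
from h import *
print(status.get_obs()["position"],status.get_obs()["grip_width"])
im,d,K,T=grab("wrist"); save("pics/w4.png",im); W=world(d,K,T); h=cv2.cvtColor(im,cv2.COLOR_RGB2HSV)
m=(h[...,0]>105)&(h[...,0]<130)&(h[...,1]>120)&(d>0)&(W[...,2]>.05)&(W[...,2]<.06)&(np.hypot(W[...,0]-.467,W[...,1]+.005)<.04)
P=W[m];print(len(P),P.min(0),P.max(0),cv2.minEnclosingCircle(P[:,:2].astype(np.float32)))
m=(h[...,1]<110)&(d>0)&(W[...,2]>.07)&(W[...,2]<.09)&(np.hypot(W[...,0]-.438,W[...,1]+.175)<.05)
P=W[m];print(len(P),P.min(0),P.max(0),cv2.minEnclosingCircle(P[:,:2].astype(np.float32)))
im,d,K,T=grab("scene");save("pics/s4.png",cv2.resize(im[140:310,170:450],None,fx=2.8,fy=2.8))
E
```

```text
[ 0.46698465 -0.00645467  0.14959725] 0.07825762157854935
493 [ 0.4455127  -0.03048885  0.05002947] [0.49532338 0.01916363 0.05777485] ((0.4704943895339966, -0.005875206086784601), 0.025406332686543465)
2708 [ 0.42011527 -0.196116    0.07003385] [ 0.45975693 -0.15525677  0.08165103] ((0.44021567702293396, -0.175645112991333), 0.02057664841413498)
```

View pics/s4.png

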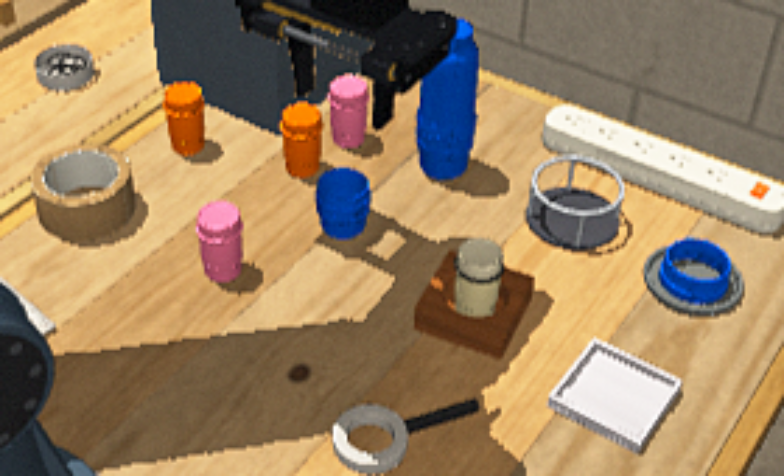

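Cartridge seated in the block (480,280) and collar in the dish (695,275). Now the cup.

Call:
arm_command --deltas '[0.8, -0.0015, 0.001, 0.045, 0, 0.8, 0, 0, 0.045, 0, 0.8, 0, 0, 0.025, 0, 0.8, 0, 0, 0.01, 0, 0.8, 0, 0, 0, 0, 0.4, 0, 0, 0, 0, 0, 0, 0, 0, 0, 0, 0, 0, 0, 0, 0, 0, 0, 0, 0, 0, 0, 0, 0, 0]' --newtons 8

```text
time: 14.65
position: [0.4689, -0.0052, 0.0252]
tool_rot: [-0.001, 1.0, -0.0, 0.001]
ft_force: [-0.2, -0.7, 6.4]
grip_width: 0.0552
grip_force: 8.0
```

Call:
arm_command --deltas '[0, 0, 0, -0.03, 0, 0, 0, 0, -0.05, 0, 0, 0, 0, -0.05, 0, 0, 0.008, -0.053, 0, 0, 0, 0.008, -0.053, 0, 0, 0, 0.008, -0.053, 0, 0, 0, 0.008, -0.053, 0, 0, 0, 0.008, -0.053, 0, 0, 0, 0.0065, -0.053, 0, 0, 0, 0, 0, 0.04, 0, 0, 0, 0, 0, 0, 0, 0, 0, 0, 0]'

```text
time: 16.15
position: [0.4224, -0.3225, 0.1149]
tool_rot: [-0.001, 1.0, 0.0, -0.0]
ft_force: [-0.7, -0.2, -0.3]
grip_width: 0.0548
grip_force: 8.0
```

```bash
python3 - <<'E'
from h import *
print(status.get_obs()["position"],status.get_obs()["grip_width"])
im,d,K,T=grab("wrist"); save("pics/w5.png",im); W=world(d,K,T)
m=(d>0)&(abs(W[...,2]-.0135)<.004)&(np.hypot(W[...,0]-.4225,W[...,1]+.323)<.075)
P=W[m];print(len(P),P.min(0),P.max(0),cv2.minAreaRect(P[:,:2].astype(np.float32)))
E
```

```text
[ 0.42237595 -0.32250645  0.1149219 ] 0.054807446037556766
1362 [ 0.3829044  -0.36606392  0.00951097] [ 0.45988572 -0.28126029  0.01655335] ((0.4218401312828064, -0.3237426280975342), (0.08414402604103088, 0.0773022249341011), 89.17284393310547)
```

View pics/w5.png

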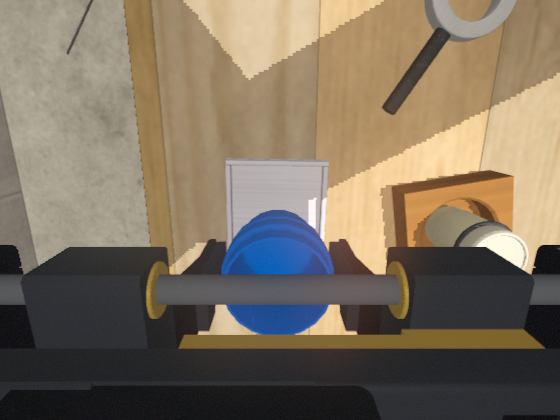

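Cup (277,270) held upright above the tray (277,205), aligned with it.

Call:
arm_command --deltas '[0, -0.001, -0.001, 0.04, 0, 0, 0, 0, 0.03, 0, 0, 0, 0, 0.01, 0, 0, 0, 0, 0.005, 0, 0, 0, 0, 0, 0, 0.6, 0, 0, 0, 0, 0.8, 0, 0, 0, 0, 0.8, 0, 0, 0, 0, 0.8, 0, 0, -0.02, 0, 0.8, 0, 0, -0.05, 0, 0.8, 0, 0, -0.05, 0, 0.8, 0, 0, -0.05, 0]'

```text
time: 17.7
position: [0.4231, -0.324, 0.2011]
tool_rot: [-0.001, 1.0, 0.0, -0.0]
ft_force: [0.2, -0.8, 0.1]
grip_width: 0.0781
grip_force: 0.0
```

Call:
arm_command --deltas '[1, 0, 0, -0.055, 0, 1, -0.0305, 0.048, 0, 0, 1, -0.0305, 0.048, 0, 0, 1, -0.0305, 0.048, 0, 0, 1, -0.0305, 0.048, 0, 0, 1, -0.0305, 0.048, 0, 0, 1, -0.031, 0.0485, 0, 0, 1, 0, 0, 0, 0, 1, 0, 0, 0, 0]'

```text
time: 18.82
position: [0.6059, -0.0355, 0.2542]
tool_rot: [-0.001, 1.0, -0.0, -0.001]
ft_force: [0.3, -0.3, -0.2]
grip_width: 0.0869
grip_force: 0.0
```

```bash
python3 - <<'E'
from h import *
print(status.get_obs()["position"],status.get_obs()["grip_width"])
def blue(n,c,r,lo,hi):
    im,d,K,T=grab(n);W=world(d,K,T); h=cv2.cvtColor(im,cv2.COLOR_RGB2HSV)
    m=(h[...,0]>105)&(h[...,0]<130)&(h[...,1]>120)&(d>0)&(W[...,2]>lo)&(W[...,2]<hi)&(np.hypot(W[...,0]-c[0],W[...,1]-c[1])<r)
    P=W[m];print(n,len(P),P.min(0),P.max(0),cv2.minEnclosingCircle(P[:,:2].astype(np.float32))); return im
im=blue("wrist",(.607,-.035),.05,.165,.19); save("pics/w6.png",im)
blue("scene",(.607,-.035),.05,.13,.165)
blue("scene",(.4235,-.3235),.05,.05,.07); blue("side",(.4235,-.3235),.05,.05,.07)
E
```

```text
[ 0.6059235  -0.0355132   0.25422719] 0.08690859684517817
wrist 1873 [ 0.59180156 -0.05519861  0.16513101] [ 0.6294297  -0.01716825  0.1765304 ] ((0.6110439300537109, -0.03614015132188797), 0.019777769222855568)
scene 246 [ 0.5788632  -0.06544465  0.13003947] [ 0.62734247 -0.01214222  0.16460375] ((0.6030580997467041, -0.03845588490366936), 0.02718484215438366)
scene 165 [ 0.39696241 -0.34995427  0.05003412] [ 0.44919429 -0.29951803  0.06320958] ((0.42288053035736084, -0.3247999846935272), 0.028404967859387398)
side 65 [ 0.39592813 -0.35237736  0.05001672] [ 0.4461275  -0.29507163  0.06146137] ((0.4203351140022278, -0.3232545852661133), 0.02925289049744606)
```

View pics/w6.png

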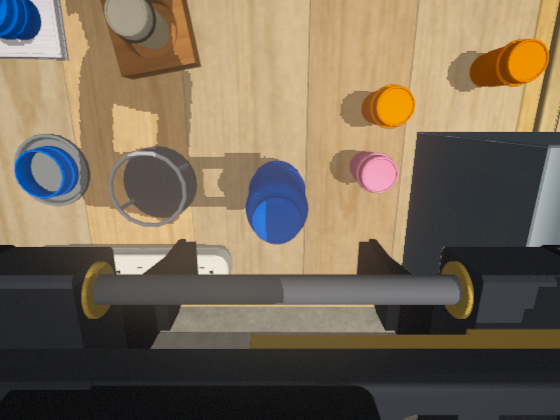

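Cup is in the tray. The bottle (277,200) is between the open fingers, and the hoop (150,188) is clear.

Call:
arm_command --deltas '[1, -0.003, -0.0005, 0.03, 0, 1, 0, 0, 0.045, 0, 1, 0, 0, 0.04, 0, 1, 0, 0, 0.013, 0, 1, 0, 0, 0, 0, 0.4, 0, 0, 0, 0, 0.2, 0, 0, 0, 0, 0, 0, 0, 0, 0, 0, 0, 0, 0, 0, 0, 0, 0, 0, 0]' --newtons 15

```text
time: 20.27
position: [0.61, -0.036, 0.1274]
tool_rot: [-0.001, 1.0, -0.0, 0.001]
ft_force: [-0.8, 0.0, 6.2]
grip_width: 0.0615
grip_force: 15.0
```

Call:
arm_command --deltas '[0, 0, 0, -0.03, 0, 0, 0, 0, -0.04, 0, 0, 0, 0, -0.03, 0, 0, 0, -0.035, 0, 0, 0, -0.001, -0.04, 0, 0, 0, 0, -0.04, 0, 0, 0, 0, -0.036, 0, 0, 0, 0, 0, 0, 0, 0, 0, 0, 0, 0]'

```text
time: 21.4
position: [0.6102, -0.1863, 0.2259]
tool_rot: [-0.0, 1.0, 0.001, -0.001]
ft_force: [-0.7, -0.6, -1.6]
grip_width: 0.0619
grip_force: 15.0
```

```bash
python3 - <<'E'
from h import *
print(status.get_obs()["position"],status.get_obs()["grip_width"])
for n in("wrist","scene","side"):
    im,d,K,T=grab(n); W=world(d,K,T)
    if n!="side": save(f"pics/{n}7.png",im)
    m=(d>0)&(abs(W[...,2]-.045)<.005)&(np.hypot(W[...,0]-.611,W[...,1]+.187)<.06)
    P=W[m];print(n,len(P),P.min(0) if len(P) else 0,P.max(0) if len(P) else 0,cv2.minEnclosingCircle(P[:,:2].astype(np.float32)))
    m=(d>0)&(W[...,2]>.095)&(W[...,2]<.115)&(np.hypot(W[...,0]-.611,W[...,1]+.187)<.05)
    P=W[m]
    if len(P): print("bottle low",len(P),P.min(0),P.max(0))
E
```

```text
[ 0.61017287 -0.18629046  0.22591302] 0.06188641741346993
wrist 708 [ 0.57015213 -0.23240022  0.04089454] [ 0.62921668 -0.14257291  0.04944207] ((0.6149870753288269, -0.18760482966899872), 0.04574088752269745)
bottle low 18 [ 0.58542162 -0.19483559  0.10376131] [ 0.58740631 -0.17809172  0.11000675]
scene 150 [ 0.56319498 -0.23255336  0.04088568] [ 0.65677587 -0.14229311  0.04984579] ((0.6106662750244141, -0.18584461510181427), 0.04758536070585251)
bottle low 78 [ 0.58093494 -0.21134794  0.09825902] [ 0.61434025 -0.16320228  0.11443538]
side 98 [ 0.56509917 -0.2342824   0.04006327] [ 0.65423909 -0.14212504  0.0499478 ] ((0.609976053237915, -0.1891510933637619), 0.04825637862086296)
bottle low 56 [ 0.5805397  -0.19340394  0.09747491] [ 0.62726694 -0.15697876  0.11444835]
```

View pics/scene7.png

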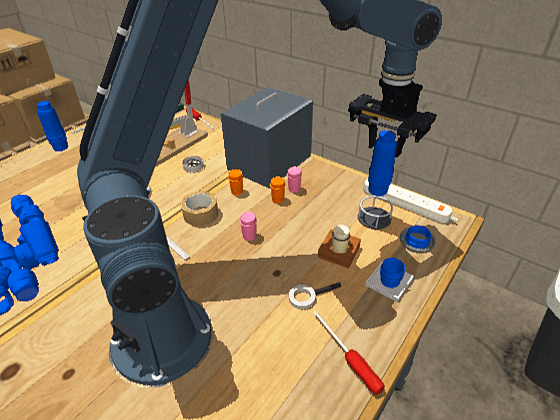

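Bottle (382,165) hangs upright over the hoop (375,210), within about 1 mm of its centre. Lower it.

Call:
arm_command --deltas '[0, -0.001, -0.001, 0.03, 0, 0, 0, 0, 0.03, 0, 0, 0, 0, 0.02, 0, 0, 0, 0, 0.01, 0, 0, 0, 0, 0.003, 0, 0, 0, 0, 0, 0, 0.5, 0, 0, 0, 0, 1, 0, 0, 0, 0, 1, 0, 0, 0, 0, 1, 0, 0, -0.02, 0, 1, 0, 0, -0.05, 0, 1, 0, 0, -0.06, 0]'

```text
time: 23.05
position: [0.6109, -0.1877, 0.2637]
tool_rot: [-0.0, 1.0, 0.001, -0.001]
ft_force: [0.1, -0.5, 0.5]
grip_width: 0.0867
grip_force: 0.0
```

Call:
arm_command --deltas '[1, 0, 0, -0.04, 0, 1, 0.04, 0.04, 0, 0, 1, 0.04, 0.04, 0, 0, 1, 0.04, 0.04, 0, 0, 1, 0, 0, 0, 0, 1, 0, 0, 0, 0]'

```text
time: 23.8
position: [0.4923, -0.0685, 0.3043]
tool_rot: [-0.001, 1.0, -0.001, 0.001]
ft_force: [0.6, -0.7, -0.7]
grip_width: 0.087
grip_force: 0.0
```

```bash
python3 - <<'E'
from h import *
print(status.get_obs()["position"],status.get_obs()["time"])
pl=dict(collar=((.597,-.321),.031,.028),cup=((.4235,-.3235),.060,.056),bottle=((.611,-.187),.180,.175))
for n in("scene","side"):
    im,d,K,T=grab(n); W=world(d,K,T); h=cv2.cvtColor(im,cv2.COLOR_RGB2HSV)
    if n=="scene": save("pics/s8.png",cv2.resize(im[140:310,170:450],None,fx=2.8,fy=2.8))
    b=(h[...,0]>105)&(h[...,0]<130)&(h[...,1]>120)&(d>0)
    for k,(c,zt,_) in pl.items():
        m=b&(W[...,2]>zt-.009)&(W[...,2]<zt+.01)&(np.hypot(W[...,0]-c[0],W[...,1]-c[1])<.05)
        P=W[m]
        if len(P): print(n,k,len(P),"off",np.round(np.array(cv2.minEnclosingCircle(P[:,:2].astype(np.float32))[0])-c,4),"top",np.percentile(P[:,2],95).round(4),zt)
    m=(d>0)&(abs(W[...,2]-.022)<.004)&(np.hypot(W[...,0]-.495,W[...,1]-.42)<.06);P=W[m]
    print("tin",cv2.minEnclosingCircle(P[:,:2].astype(np.float32)))
    m=(d>0)&(abs(W[...,2]-.048)<.004)&(np.hypot(W[...,0]-.333,W[...,1]-.222)<.08);P=W[m]
    print("tape",cv2.minEnclosingCircle(P[:,:2].astype(np.float32)))
E
```

```text
[ 0.49233991 -0.06846911  0.30428563] 23.8
scene collar 154 off [-0.0012 -0.001 ] top 0.0322 0.031
scene cup 150 off [-0.0004 -0.0022] top 0.061 0.06
scene bottle 135 off [-0.0014 -0.0008] top 0.181 0.18
tin ((0.4944740831851959, 0.41953471302986145), 0.03659292310476303)
tape ((0.33285439014434814, 0.22296671569347382), 0.0513484925031662)
side collar 60 off [-0.0015 -0.0003] top 0.0304 0.031
side cup 60 off [-0.0028  0.0009] top 0.0604 0.06
side bottle 72 off [-0.0018  0.0012] top 0.1821 0.18
tin ((0.49517393112182617, 0.42114001512527466), 0.035684242844581604)
tape ((0.3354954719543457, 0.22425338625907898), 0.052131351083517075)
```

View pics/s8.png

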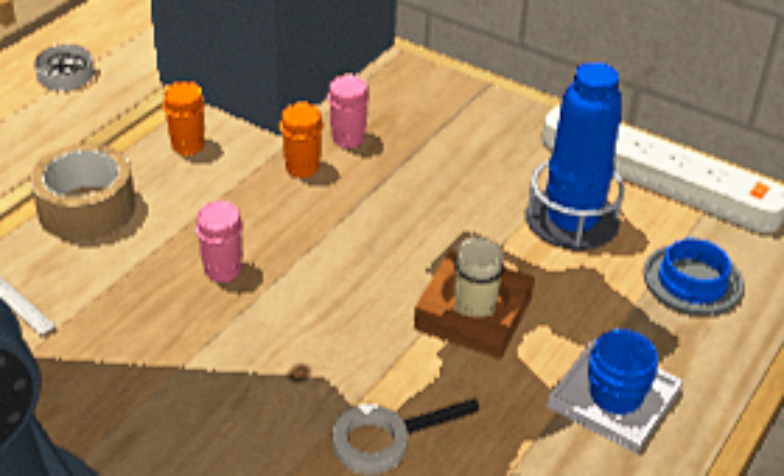

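All four parts are seated: bottle (588,150), collar (695,275), cartridge (480,280) and cup (622,370). The tape roll and tin have not moved, and the gripper is clear.

```bash
python3 -c "
from rig import order; print(order.hand_in())"
```

```text
the job is handed in; nothing more can be done
None
```

The job is handed in at about 24 s: the collar, cup, cartridge and bottle each stand upright in their own places within about 3 mm of centre by camera, the tape roll and O-ring tin have not moved, and the gripper is open and clear; the judge returned no verdict.

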